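# Press a bottle's stopper home with a slip-clutch bench press

### The job

One of the four bottled cocktails in the wooden tray still has its stopper standing proud of the neck. Set that bottle down gently in the locating ring of the stopper press, swing the press arm over it until it meets its stop, then wind the knurled thimble on top clockwise until the stopper is pressed fully home and the thimble's clutch slips; stop at that first slip, within an eighth of a turn, and leave the bottle clamped under the ram, without shoving or tipping the other bottles and bar things.

Things in the scene. Friction and masses are not known exactly. Their poses are not given: they have to be found in the camera images.
- bottle: the bottle to be closed: round amber glass, body 50 mm diameter and straight to 84 mm above its foot, then a short shoulder to a 27 mm neck whose lip is at 108 mm; a blank paper band round the body from 22 to 62 mm; about 0.27 kg. In its neck sits a cork stopper with a black disc head that stands proud, showing a band of cork below the head. Origin: centre of its underside, z up its axis. It stands on the tray floor; which of the four spots varies
- stopper (a joint): how far that bottle's stopper stands proud, m: 0 = head flush on the lip (fully home), 0.008 to 0.012 at the start. It needs about 8 N straight down to slide and stays where it is left. The head is a disc 32 mm in diameter and 12 mm high, so its top is 120 mm above the bottle's foot when home
- stopper_top (a point): centre of the top face of that stopper's head
- sealed_1: bottle of the same shape with its stopper already home (total height 120 mm); origin under its foot; leave it
- sealed_2: as sealed_1; leave it
- sealed_3: as sealed_1; leave it
- tray: wooden tray, 186 x 186 mm, walls 8 mm thick and 22 mm high, floor 8 mm thick, fixed; origin under its centre. The four bottles stand in it two by two, 86 mm apart along its x and y (each within 3 mm of (+-43, +-43) mm), so the gap between neighbours is about 36 mm along the rows and 70 mm across the diagonal
- press: fixed grey bench press. Base 14 mm high, 130 mm wide in front and 86 mm behind, from 63 mm in front of the origin to 150 mm behind it. Origin under the locating ring's centre; its x points from the ring to the post, its y to the left of that. The steel post (26 mm diameter, top at 224 mm) stands at x = +100 mm
- ring_floor (a point): centre of the locating ring, on the base top (14 mm above the stand), axes as press. The steel ring round it has 60 mm inner and 74 mm outer diameter and is 5.5 mm high, so the 50 mm bottle stands in it with 5 mm to spare all round
- post_axis (a point): point on the post's vertical axis at the arm's mid height (198 mm above the stand); the arm swings about it
- press_arm (a joint): swing of the press arm, rad: 0 = over the ring, against its stop; positive = swung open, anticlockwise seen from above, which is to the right side of the press for someone facing it (1.45 to 1.8 at the start, 2.3 at most). A stiff hinge that stays where it is left: about 2 N at the handle moves it. The arm is 24 mm high (186 to 210 mm above the stand) and up to 46 mm wide; the screw's axis is 100 mm from the post's axis, the handle goes on beyond it
- handle_mid (a point): middle of the arm's handle, a level steel rod 12 mm in diameter, 145 mm from the post's axis and 198 mm above the stand, lying along the arm; a 25 mm black ball closes it 25 mm farther out
- thimble_grip (a point): on the screw's axis at mid height of the thimble, 237 mm above the stand: upright knurled steel thimble, 36 mm in diameter, 34 mm high (218 to 252 mm), free all round; 7 mm below it is the 52 mm index disc of the spindle, 211 to 216 mm. It does not rise or sink as it turns. A black line on the thimble's top and one on the disc stay in line until the clutch slips
- spindle (a joint): angle of the screw spindle and its index disc, rad, clockwise from above positive; each rad drives the ram down 5.09 mm (32 mm a turn). 0 to 0.4 at the start; it needs some 2.5 to 3.5 rad to press the stopper home, so several grasps. Turns with light friction (0.10 Nm) and holds where it is left, under load too
- thimble (a joint): slip of the clutch, rad: angle of the thimble relative to the spindle, clockwise positive; 0 at the start and as long as the clutch carries the spindle with it. Above about 0.22 Nm the clutch slips, the disc stops and this value grows; that happens once the stopper is home and the ram presses with some 20 N. The first slip counts from 0.08 rad; 0.9 rad is too much
- ram: steel ram under the arm's end with a 34 mm round pad; origin: centre of the pad's face (underside), which at the start is 149 to 151 mm above the stand: 3 to 9 mm above the proud stopper of a bottle standing in the ring
- wine_bottle: full wine bottle, 74 mm diameter, 299 mm high, standing at the back edge behind the tray; origin under its foot; leave it
- shaker: steel shaker tin, 74 mm diameter, 156 mm high, standing at the back edge between tray and press; origin under its foot; leave it
- small_jigger: double-cone steel jigger, 41 mm diameter, 97 mm high, standing at the front edge; origin under its foot; leave it
- bitters: dasher bottle of bitters, 47 mm diameter, 138 mm high, standing at the back edge to the right of the press; origin under its foot; leave it
Mind the look-alikes: they are no part of the job. What is shaped like the bottle but purple or turquoise is not meant.

How it is judged:
By the outcome, as a careful person would: the job done as asked, in the order asked, and still so for the second after the job is handed in, with the robot touching nothing.
It also fails if it takes over 72 s, if anything falls off the work surface, if the arm or the gripper's body presses on something with over 40 N, if the wrist force passes 120 N, or if a joint passes its speed limit or range.

### The arm

A 7-joint arm with a two-finger parallel gripper is mounted at the origin on a cart in front of the work surface, level with it; the furniture and walls round the work are solid. World frame = base frame: x ahead of the robot, y to its left, z up, the work surface at z = 0. Lengths are in mm, angles in degrees, forces in N, time in s.
With the tool pointing down it reaches from about 425 to 1025 mm from the base axis. Payload 3.6 kg.
Tool frame: the origin (TCP) lies on the mounting face of the last link; the fingertips stand 173 mm ahead of it and the grasp point (between the pads) lies 155 mm ahead of it; z points along the fingers, y is the direction in which the jaws open and shut (so a half turn about z gives the same grasp; the last joint's range is limited). The gripper opens to 85 mm and grips with 20 to 120 N. Pads are 22 mm wide; open, the fingers measure 114 mm over their backs; the gripper's body (76 mm by 85 mm) begins 54 mm behind the grasp point. The pads swing forward as they close: fully open they stand 13 mm farther back than shut.
Start: joints at [-75.029, 33.873, 2.773, 92.16, -1.908, 54.013, -1.931], TCP at [251.858, 679.851, 404.702] pointing down, gripper open.
Joint ranges: [-153.93, 153.93], [-27.13, 128.08], [-72.61, 78.16], [10.71, 143.7], [-87.88, 267.88], [4.46, 118.87], [-176.78, 176.78]. Speed limits (degrees/s): [147.25, 147.25, 180, 180, 180, 180, 180].

### API

Orientations are given as a 3x3 rotation matrix whose columns are the frame's x, y, z axes.
In Python, from workcell import manip, imaging, look_for, cut_out gives the robot as it stands.
- The arm moves only by the tool send_rows, never from a script. Its argument "steps" is one flat list of numbers, 7 for each row, row after row: the shift along the world's x, y, z in units of 0.2 m (1.0 is 0.2 m), then the turn, a rotation vector about the world's x, y, z in units of 90 degrees (1.0 is 90 degrees), then the opening, from -1 (shut) to 1 (fully open). In form: [x, y, z, rx, ry, rz, fingers, x, y, z, rx, ry, rz, fingers, ...]. A call has exactly 10 rows; each row shifts and turns the commanded pose from where the row before left it; what a row does not reach is not made up. A row lasts 1/8 s, in which the tool goes at most 62.5 mm and 10.7 degrees, less where a joint would pass 70% of its speed; a pose out of reach is approached as far as the arm can. A call with a number of a shift or a turn outside -1 to 1 is refused whole. A call with a gripper value outside its range is refused whole. The fingers move at their own pace and stop on an object; "force" is the grip in N (left out, the last holds). Time passes only in rows, so rows that do not move let the fingers close, or fill a call up. It gives the time, the measured TCP pose, the force and the opening at its end, in the units of the state.
- manip.get_obs(): the state, without advancing time (a new reading comes with each control period).
- imaging.camera(name): name is "scene" or "top"; returns a dict with "frame" (400x640x3 uint8, red, green, blue), "fx", "fy", "cx", "cy" (pixels), "R" (3x3) and "t" (3): a world point X has camera coordinates R X + t. Camera axes: x right, y down, z forward; pixel columns grow to the right and rows downward; lengths in mm; the calibration is good to about 2 mm. A picture is of the moment at which its call begins. There is no depth.
- manip.close_job(): hands the job in, once; it reports no verdict.
Trained networks look in a picture, given as the dict that the camera call returned (one of the last four; its "shot" number tells which), for a name from the list of things; names that differ only in an ending like _2 or _b are one class to them, and where a whole thing is asked for, a point or a joint stands for the part that bears it (a point fixed in the world has none). Each returns a list of dicts, best first, with "confidence" (0 to 1); they miss things now and then, are a little off and sometimes report something else, mostly with a low value. They report only what shows in the picture. A call takes as long as a camera call. They do not tell look-alikes from the thing itself.
- look_for(picture, target): "pixel" ([column, row] in pixels, amid what is visible of it).
- cut_out(picture, target): "region" (400x640 bool, what is visible of it) and "pixel" ([column, row] in pixels, amid what is visible of it).
The state is a dict: "t": time; "joint_positions": joint angles; "joint_velocities": joint speeds; "joint_efforts": joint torques, N m; "tcp_pos": TCP position; "tool_rot": TCP orientation; "force": force on the tool from outside, world axes, zero at the start; "wrist_torque": the same for the moment, N m; "finger_gap": finger opening in mm.
Only numpy, scipy, OpenCV 4.12 (cv2) and the standard library are available. Lean on these libraries where they do the work, as an engineer would, in place of code of your own. Each camera call takes 0.05 s, during which the arm holds its last target. There are 200 camera calls.

## Working session

There is one attempt and no reset: what is moved stays moved. The work goes in short steps, Python scripts to look and compute and a tool call to move; the robot and the scene stay as the last step left them, time stands still between calls to the robot, and variables do not carry over. Pictures are saved under pics/ and viewed, about 8 in all and at most 12, crops included, and the job is handed in when it is done.

Besides the shell and the picture viewer there is one more tool, called after "Emit:" in YAML: its name, and indented under it one key for each argument. send_rows: Moves the arm, as the interface text tells. Shifts and turns lie within -1 to 1; 1 stands for 0.2 m of shift or 90 degrees of turn. Its arguments: {"type":"object","properties":{"steps":{"type":"array"},"force":{"type":"number"}},"required":["steps"]}

```bash
mkdir -p pics; ls; python3 - <<'E'
from workcell import manip, imaging, look_for, cut_out
import cv2,numpy as np
o=manip.get_obs()
for k in o: print(k,np.round(o[k],3).tolist())
for n in("scene","top"):
    p=imaging.camera(n); cv2.imwrite(f"pics/{n}0.png",p["frame"][:,:,::-1])
    print(n,p["fx"],p["fy"],p["cx"],p["cy"],np.round(p["R"],4).tolist(),np.round(p["t"],1).tolist())
    for t in("bottle","stopper","stopper_top","sealed_1","tray","press","ring_floor","post_axis","press_arm","handle_mid","thimble_grip","ram","shaker","small_jigger","bitters","wine_bottle"):
        try: print(t,[(np.round(d["pixel"]).tolist(),round(d["confidence"],2)) for d in look_for(p,t)])
        except Exception as e: print(t,e)
E
```

```text
pics
t 0.0
joint_positions [-75.029, 33.928, 2.767, 92.237, -1.908, 54.011, -1.93]
joint_velocities [0.008, -0.001, 0.02, 0.109, 0.014, 0.021, 0.07]
joint_efforts [-0.001, -54.87, 1.547, -19.812, 0.01, 0.009, -0.0]
tcp_pos [251.676, 679.453, 403.51]
tool_rot [[-0.938, 0.347, -0.001], [0.347, 0.938, -0.002], [-0.0, -0.002, -1.0]]
force [0.124, -0.876, -0.666]
wrist_torque [0.023, 0.047, -0.042]
finger_gap 85.398
scene 389.27949567733253 389.27949567733253 325.0086410282739 199.43796070351823 [[-0.9218, -0.3875, 0.0117], [-0.3309, 0.7707, -0.5445], [0.202, -0.5058, -0.8387]] [516.4, 256.7, 1210.3]
bottle [([250.0, 274.0], 0.68), ([356.0, 242.0], 0.58), ([301.0, 260.0], 0.57), ([365.0, 153.0], 0.43)]
stopper [([245.0, 264.0], 0.59), ([368.0, 157.0], 0.57), ([300.0, 253.0], 0.43), ([337.0, 188.0], 0.28)]
stopper_top [([245.0, 267.0], 0.48)]
sealed_1 [([324.0, 302.0], 0.83), ([295.0, 292.0], 0.75)]
tray [([312.0, 292.0], 0.85)]
press [([338.0, 182.0], 0.66)]
ring_floor [([335.0, 191.0], 0.86), ([294.0, 292.0], 0.18)]
post_axis [([328.0, 269.0], 0.68), ([339.0, 186.0], 0.62)]
press_arm [([
[... 698 characters left out ...]
0, 218.0], 0.63), ([307.0, 244.0], 0.6), ([393.0, 218.0], 0.59)]
sealed_1 [([235.0, 210.0], 0.67), ([264.0, 234.0], 0.65), ([238.0, 240.0], 0.61), ([305.0, 155.0], 0.27)]
tray [([394.0, 218.0], 0.73), ([254.0, 224.0], 0.61)]
press [([359.0, 209.0], 0.78)]
ring_floor [([358.0, 210.0], 0.87)]
post_axis [([358.0, 209.0], 0.68), ([238.0, 242.0], 0.39), ([264.0, 235.0], 0.21)]
press_arm [([389.0, 215.0], 0.9)]
handle_mid [([391.0, 216.0], 0.61)]
thimble_grip [([392.0, 215.0], 0.59), ([318.0, 270.0], 0.3)]
ram []
shaker [([305.0, 156.0], 0.84), ([360.0, 207.0], 0.47)]
small_jigger [([319.0, 270.0], 0.44)]
bitters [([422.0, 156.0], 0.51), ([360.0, 208.0], 0.19)]
wine_bottle [([264.0, 154.0], 0.88)]
```

```bash
python3 - <<'E'
import cv2
a=cv2.imread("pics/scene0.png")[100:350,200:440]; b=cv2.imread("pics/top0.png")[120:300,200:460]
cv2.imwrite("pics/c1.png",cv2.resize(a,(576,600),interpolation=cv2.INTER_CUBIC)); cv2.imwrite("pics/c2.png",cv2.resize(b,(780,540),interpolation=cv2.INTER_CUBIC))
E
```

```text
(no output)
```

View pics/c1.png

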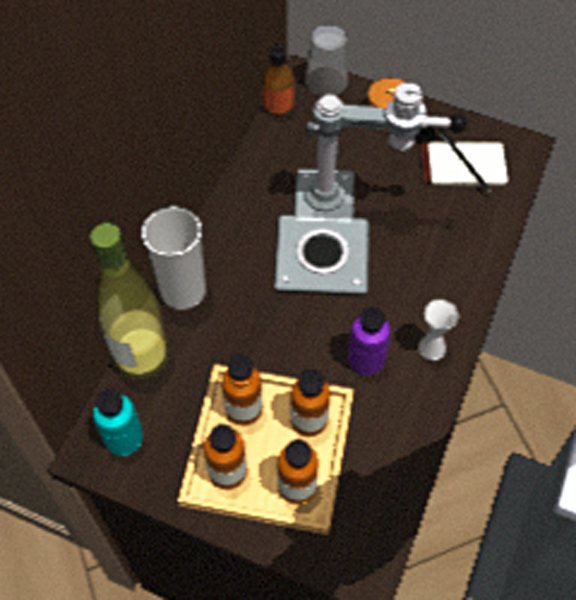

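View pics/c2.png

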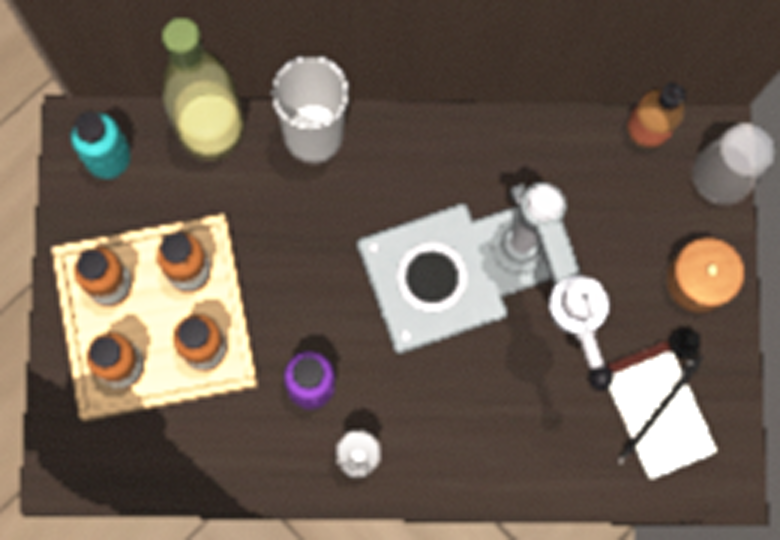

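```bash
cat > h.py <<'E'
import numpy as np, cv2
from workcell import manip, imaging, look_for, cut_out
def ray(p,px):
    d=np.array([(px[0]-p["cx"])/p["fx"],(px[1]-p["cy"])/p["fy"],1.]); R=np.array(p["R"]); return -R.T@p["t"], R.T@d
def at(p,px,z):
    c,d=ray(p,px); return c+d*(z-c[2])/d[2]
def proj(p,X):
    c=np.array(p["R"])@np.array(X)+p["t"]; return np.array([p["fx"]*c[0]/c[2]+p["cx"],p["fy"]*c[1]/c[2]+p["cy"]])
E
python3 - <<'E'
from h import *
a=cv2.imread("pics/scene0.png")[244:314,270:350]
cv2.imwrite("pics/c3.png",cv2.resize(a,(640,560),interpolation=cv2.INTER_CUBIC))
p=imaging.camera("top");s=imaging.camera("scene")
for q,n in((p,"top"),(s,"scene")):
  for t in("bottle","sealed_1"):
    for d in cut_out(q,t):
        m=d["region"]; c,r=np.nonzero(m)[1],np.nonzero(m)[0]
        print(n,t,np.round(d["pixel"]),round(d["confidence"],2),m.sum(),c.min(),c.max(),r.min(),r.max())
# dark heads in top
for n,q in(("top",p),("scene",s)):
  f=q["frame"].astype(int); mask=(f.max(2)<75).astype(np.uint8)
  print(n)
  if n=="top": roi=(215,190,70,70)
  else: roi=(270,244,80,70)
  x,y,w,h=roi; k,l,st,ce=cv2.connectedComponentsWithStats(mask[y:y+h,x:x+w],connectivity=4)
  for i in range(1,k):
    if st[i][4]>15: print(st[i],np.round(ce[i]+[x,y],2), np.round(at(q,ce[i]+[x,y],126),1))
E
```

```text
top bottle [304. 246.] 0.77 247 295 311 237 255
top bottle [262. 208.] 0.71 294 252 270 197 216
top bottle [232. 166.] 0.71 306 224 242 157 178
top bottle [260. 199.] 0.56 85 254 263 197 206
top bottle [392. 218.] 0.53 280 384 402 212 229
top sealed_1 [238. 239.] 0.79 264 229 247 230 248
top sealed_1 [236. 211.] 0.7 305 225 244 202 222
top sealed_1 [267. 233.] 0.66 260 258 275 224 242
top sealed_1 [266. 155.] 0.32 902 255 281 126 172
scene bottle [297. 261.] 0.81 399 294 309 247 276
scene bottle [356. 240.] 0.66 372 346 362 228 255
scene bottle [248. 277.] 0.6 391 240 259 262 289
scene sealed_1 [323. 301.] 0.91 376 316 332 283 308
scene sealed_1 [292. 292.] 0.8 383 285 302 277 303
scene sealed_1 [326. 269.] 0.57 367 321 337 255 280
scene sealed_1 [337. 183.] 0.23 2622 314 394 135 222
scene sealed_1 [381. 236.] 0.19 248 375 390 225 249
top
[60  0 10 14 37] [278.78 196.49] [579.4 139.2 126. ]
[ 2  5 25  6 64] [227.44 197.38] [574.1 292.3 126. ]
[39  8  9  8 47] [257.94 201.17] [564.1 200.8 126. ]
[11 14  9  8 50] [229.88 207.2 ] [544.4 283.5 126. ]
[45 37  8  5 23] [262.78 228.65] [481.6 183.3 126. ]
[15 43  8  7 30] [233.4 235.4] [460.1 268.9 126. ]
[  0  54  11  16 135] [219.66 253.07] [407.5 306.4 126. ]
[19 66 22  4 50] [246.22 258.16] [394.  228.2 126. ]
scene
[   0    0   80   70 2029] [307.42 266.27] [521.4 224.1 126. ]
[17 33 11 12 92] [292.29 282.33] [540.2 283.6 126. ]
[49 39 10 12 94] [323.54 288.72] [454.  266.7 126. ]
```

View pics/c3.png

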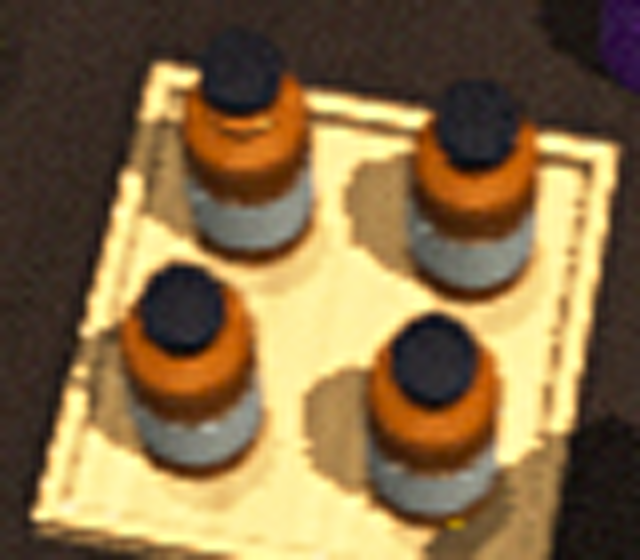

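```bash
cat >> h.py <<'E'
from scipy.optimize import minimize
PROF=[(0,25),(84,25),(108,13.5),(108,16),(120,16)]
def sil(p,x,y,z0,prof,S=4):
    th=np.linspace(0,2*np.pi,40); m=np.zeros((400*S,640*S),np.uint8)
    for (a,r),(b,q) in zip(prof,prof[1:]):
        P=np.array([proj(p,(x+R*np.cos(t),y+R*np.sin(t),z0+Z)) for Z,R in((a,r),(b,q)) for t in th])
        cv2.fillConvexPoly(m,cv2.convexHull(np.round((P+.5)*S).astype(np.int32)),1)
    return cv2.resize(m.astype(np.float32),(640,400),interpolation=cv2.INTER_AREA)
def fit(views,x,y,z0,prof):
    def cost(v): return sum(1-np.minimum(s,m).sum()/np.maximum(s,m).sum() for p,m in views for s in[sil(p,v[0],v[1],z0,prof)])
    r=minimize(cost,(x,y),method="Nelder-Mead",options=dict(initial_simplex=[(x,y),(x+6,y),(x,y+6)],xatol=.2,fatol=1e-4)); return r.x,r.fun
def near(p,name,px):
    L=[d for n in name for d in cut_out(p,n)]; d=min(L,key=lambda d:np.hypot(*(np.array(d["pixel"])-px))); return d["region"].astype(float)
E
python3 - <<'E'
from h import *
p=imaging.camera("top");s=imaging.camera("scene")
NB=["bottle","sealed_1"]
PR=PROF[:2]+[(108,13.5),(118,13.5),(118,16),(130,16)]
for n,(a,b),g,pr in(("target",((261,206),(300,260)),(562,200),PR),("tl",((236,211),(292,292)),(544,283),PROF),("br",((266,234),(328,268)),(481,183),PROF),("bl",((238,240),(323,300)),(460,268),PROF)):
    ma,mb=near(p,NB,a),near(s,NB,b)
    print(n,*[ (np.round(f[0],1).tolist(),round(f[1],2)) for f in(fit([(p,ma)],*g,8,pr),fit([(s,mb)],*g,8,pr),fit([(p,ma),(s,mb)],*g,8,pr))])
for n,(a,b),pr,g in(("purple",((304,244),(356,240)),PROF,(440,90)),("small_jigger",((319,270),(380,238)),[(0,20.5),(97,20.5)],(365,45)),("shaker",((305,156),(274,205)),[(0,32),(156,37)],(690,70))):
    ma,mb=(near(p,NB,a),near(s,NB,b)) if n=="purple" else (near(p,[n],a),near(s,[n],b))
    print(n,fit([(p,ma),(s,mb)],*g,0,pr))
A=cv2.resize(p["frame"][175:265,312:412,::-1],None,fx=6,fy=6,interpolation=cv2.INTER_CUBIC)
B=cv2.resize(s["frame"][130:230,305:405,::-1],None,fx=6,fy=6,interpolation=cv2.INTER_CUBIC)
cv2.imwrite("pics/pa.png",A);cv2.imwrite("pics/pb.png",B)
E
```

```text
target ([560.7, 198.1], np.float64(0.07)) ([556.7, 195.9], np.float64(0.07)) ([557.4, 197.0], np.float64(0.21))
tl ([544.4, 282.3], np.float64(0.07)) ([539.9, 281.7], np.float64(0.09)) ([541.9, 280.8], np.float64(0.21))
br ([478.8, 179.8], np.float64(0.09)) ([472.4, 178.5], np.float64(0.06)) ([473.7, 178.4], np.float64(0.28))
bl ([457.9, 265.1], np.float64(0.06)) ([453.1, 264.4], np.float64(0.15)) ([456.6, 264.9], np.float64(0.26))
purple (array([439.53887177,  64.60629272]), np.float64(0.30904713988657617))
small_jigger (array([365.03834722,  14.34768207]), np.float64(0.4260856053441363))
shaker (array([714.44672944,  67.67757001]), np.float64(0.18963838839446656))
```

View pics/pa.png

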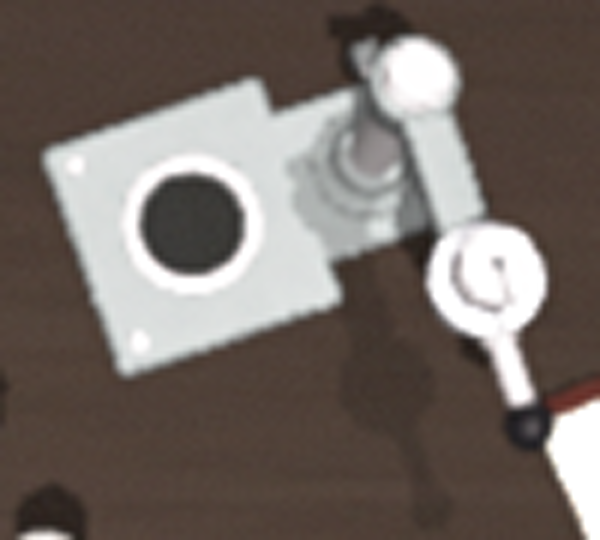

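View pics/pb.png

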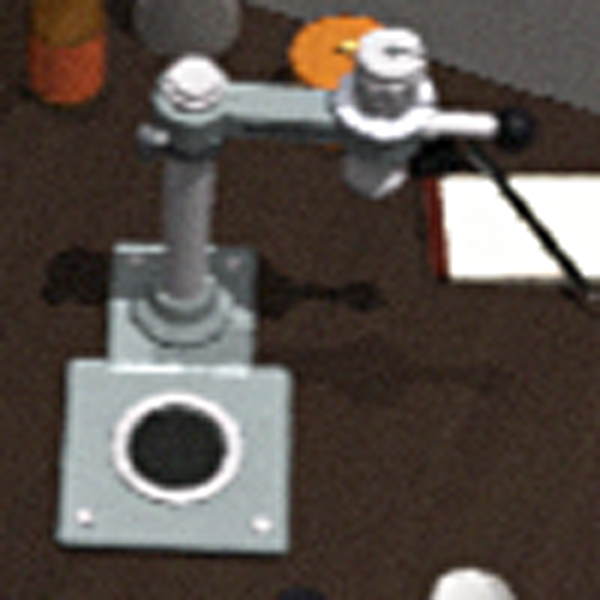

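```bash
cat > fitp.py <<'E'
from h import *
from scipy.optimize import least_squares
p=imaging.camera("top");s=imaging.camera("scene")
T=dict(ring=(192,223),c0=(42,154),c1=(258,78),c2=(342,300),c3=(124,377),ball=(529,427),post=(418,76),disc=(487,279))
S=dict(ring=(178,447),c0=(66,362),c1=(292,367),c2=(290,552),c3=(56,547),ball=(517,127),post=(194,78),thim=(391,49),disc=(386,107))
def model(v):
    x,y,w,a=v; c=lambda t:np.array([np.cos(t),np.sin(t)])
    o=np.array([x,y]); ex,ey=c(w),c(w+np.pi/2)
    P=o+100*ex; d=c(w+np.pi+a)
    L=lambda q,z:np.append(q,z)
    K={(sx,sy):L(o+sx*ex+sy*ey,14) for sx in(-63,1) for sy in(-65,65)}
    return dict(ring=L(o,17),ball=L(P+170*d,198),post=L(P,224),thim=L(P+100*d,252),disc=L(P+100*d,216)),o,ex,ey
def res(v,which,full=False):
    M,o,ex,ey=model(v); out={}
    for q,D,off in which:
        for n,u in D.items():
            px=(np.array(u)+.5)/6-.5+off
            if n[0]=="c": continue
            out[(n,off[0])]=proj(q,M[n])-px
    return out if full else np.concatenate(list(out.values()))
A=(p,T,np.array([312,175]));B=(s,S,np.array([305,130]))
for w in([A],[B],[A,B]):
    r=least_squares(res,(540,-80,-1.2,1.6),args=(w,)); print(np.round(r.x,3),np.degrees(r.x[2:]).round(1),r.cost.round(2))
print({k:v.round(1).tolist() for k,v in res(r.x,[A,B],True).items()})
M,o,ex,ey=model(r.x)
print({k:v.round(1).tolist() for k,v in M.items()})
for q,D,off in(A,B):
    print("corners",[at(q,(np.array(D[c])+.5)/6-.5+off,14).round(1).tolist() for c in("c0","c1","c2","c3")],"ring",at(q,(np.array(D["ring"])+.5)/6-.5+off,17).round(1))
E
python3 fitp.py
```

```text
[556.468 -60.366  -1.226   1.546] [-70.3  88.6] 0.09
[551.752 -61.11   -1.212   1.537] [-69.4  88.1] 1.52
[554.273 -60.769  -1.221   1.542] [-70.   88.4] 3.18
{('ring', np.int64(312)): [-0.0, 0.7], ('ball', np.int64(312)): [0.3, 0.7], ('post', np.int64(312)): [0.2, 0.3], ('disc', np.int64(312)): [0.0, 0.7], ('ring', np.int64(305)): [-0.7, 0.4], ('ball', np.int64(305)): [-1.0, 0.5], ('post', np.int64(305)): [-0.3, -0.4], ('thim', np.int64(305)): [-0.2, 0.5], ('disc', np.int64(305)): [-0.6, -1.4]}
{'ring': [554.3, -60.8, 17.0], 'ball': [427.2, -208.4, 198.0], 'post': [588.5, -154.7, 224.0], 'thim': [493.6, -186.3, 252.0], 'disc': [493.6, -186.3, 216.0]}
corners [[593.5, 19.6, 14.0], [637.4, -96.3, 14.0], [517.0, -141.1, 14.0], [473.8, -25.6, 14.0]] ring [556.7 -60.9  17. ]
corners [[635.9, -93.8, 14.0], [512.4, -143.0, 14.0], [469.4, -25.2, 14.0], [591.0, 23.3, 14.0]] ring [552.5 -63.1  17. ]
```

Target: the bottle at scene (300,256) / top (261,206), the only one with a cork band under its head. These could be mistaken for it:
- tray neighbours at scene (328,262), (293,290) and (324,297)
- the purple bottle at (356,242)
- the turquoise bottle at (249,274)

The close crop confirms the choice. I'm moving above it with the jaws along the tray diagonal.

Emit:
send_rows:
  steps: [0.1535, -0.2413, 0, 0, 0, -0.0144, 0.7, 0.1535, -0.2413, 0, 0, 0, -0.0144, 0.7, 0.1535, -0.2413, 0, 0, 0, -0.0144, 0.7, 0.1535, -0.2413, 0, 0, 0, -0.0144, 0.7, 0.1535, -0.2413, 0, 0, 0, -0.0144, 0.7, 0.1535, -0.2413, 0, 0, 0, -0.0144, 0.7, 0.1535, -0.2413, 0, 0, 0, -0.0144, 0.7, 0.1535, -0.2413, 0, 0, 0, -0.0144, 0.7, 0.1535, -0.2413, 0, 0, 0, -0.0144, 0.7, 0.1535, -0.2413, 0, 0, 0, -0.0144, 0.7]
  force: 40

```text
t: 4.65
tcp_pos: [559.8, 195.7, 405.1]
tool_rot: [[-0.836, 0.549, 0.001], [0.549, 0.836, 0.001], [-0.0, 0.001, -1.0]]
force: [-0.1, 0.9, -0.3]
finger_gap: 72.4
```

Emit:
send_rows:
  steps: [-0.005, 0.006, -0.0985, 0, 0, 0, 0.7, 0, 0, -0.0985, 0, 0, 0, 0.7, 0, 0, -0.0985, 0, 0, 0, 0.7, 0, 0, -0.0985, 0, 0, 0, 0.7, 0, 0, -0.0985, 0, 0, 0, 0.7, 0, 0, -0.0985, 0, 0, 0, 0.7, 0, 0, -0.0985, 0, 0, 0, 0.7, 0, 0, -0.0985, 0, 0, 0, 0.7, 0, 0, 0, 0, 0, 0, 0.7, 0, 0, 0, 0, 0, 0, 0.7]

```text
t: 5.9
tcp_pos: [558.2, 198.6, 247.7]
tool_rot: [[-0.836, 0.549, 0.001], [0.549, 0.836, 0.0], [-0.001, 0.001, -1.0]]
force: [0.8, 1.5, 0.6]
finger_gap: 72.8
```

```bash
python3 - <<'E'
from h import *
s=imaging.camera("scene"); p=imaging.camera("top")
B=cv2.resize(s["frame"][215:315,255:355,::-1],(400,400),interpolation=cv2.INTER_CUBIC)
A=cv2.resize(p["frame"][160:260,210:310,::-1],(400,400),interpolation=cv2.INTER_CUBIC)
cv2.imwrite("pics/g1.png",np.hstack([B,A]))
o=manip.get_obs(); print(o["tcp_pos"],o["force"],o["t"])
E
```

```text
[558.32007449 198.60164803 248.06590509] [-0.55384671 -0.05757941  0.21614354] 6.0
```

View pics/g1.png

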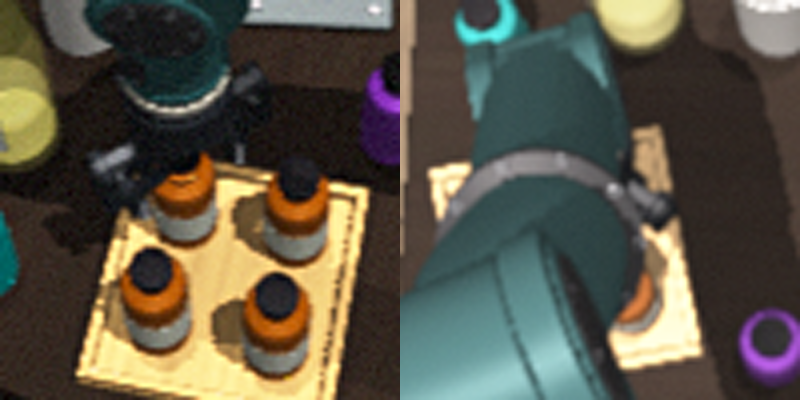

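The scene crop (left) shows both fingers straddling the proud bottle, near (140,190) and (240,150), with no contact force. I'm closing the jaws.

Emit:
send_rows:
  steps: [0, 0, 0, 0, 0, 0, 0.4, 0, 0, 0, 0, 0, 0, 0.25, 0, 0, 0, 0, 0, 0, 0.1, 0, 0, 0, 0, 0, 0, -0.1, 0, 0, 0, 0, 0, 0, -0.2, 0, 0, 0, 0, 0, 0, -0.2, 0, 0, 0, 0, 0, 0, -0.2, 0, 0, 0, 0, 0, 0, -0.2, 0, 0, 0.01, 0, 0, 0, -0.2, 0, 0, 0.01, 0, 0, 0, -0.2]
  force: 40

```text
t: 7.25
tcp_pos: [557.0, 197.9, 250.3]
tool_rot: [[-0.836, 0.549, -0.003], [0.549, 0.836, -0.001], [0.001, -0.003, -1.0]]
force: [-0.6, -0.1, -3.3]
finger_gap: 48.2
```

Emit:
send_rows:
  steps: [0, 0, 0.04, 0, 0, 0, -0.2, 0, 0, 0.05, 0, 0, 0, -0.2, 0, 0, 0.06, 0, 0, 0, -0.2, 0, 0, 0.06, 0, 0, 0, -0.2, 0, 0, 0.06, 0, 0, 0, -0.2, 0, 0, 0.06, 0, 0, 0, -0.2, 0, -0.05, 0, 0, 0, 0, -0.2, 0, -0.1, 0, 0, 0, 0, -0.2, 0, -0.12, 0, 0, 0, 0, -0.2, 0, -0.12, 0, 0, 0, 0, -0.2]

```text
t: 8.5
tcp_pos: [557.4, 117.7, 316.4]
tool_rot: [[-0.835, 0.55, -0.002], [0.55, 0.835, -0.002], [0.001, -0.002, -1.0]]
force: [-0.0, 0.0, -2.8]
finger_gap: 48.3
```

Emit:
send_rows:
  steps: [-0.0043, -0.12, 0, 0, 0, 0, -0.2, -0.0043, -0.12, 0, 0, 0, 0, -0.2, -0.0043, -0.12, 0, 0, 0, 0, -0.2, -0.0043, -0.12, 0, 0, 0, 0, -0.2, -0.0043, -0.12, 0, 0, 0, 0, -0.2, 0, -0.12, 0, 0, 0, 0, -0.2, 0, -0.09, 0, 0, 0, 0, -0.2, 0, -0.05, 0, 0, 0, 0, -0.2, 0, -0.0285, 0, 0, 0, 0, -0.2, 0, 0, 0, 0, 0, 0, -0.2]

```text
t: 9.75
tcp_pos: [553.6, -57.1, 317.0]
tool_rot: [[-0.836, 0.549, -0.0], [0.549, 0.836, 0.0], [0.0, 0.0, -1.0]]
force: [0.1, 0.6, -3.6]
finger_gap: 48.5
```

```bash
python3 - <<'E'
from h import *
s=imaging.camera("scene"); p=imaging.camera("top")
B=cv2.resize(s["frame"][140:240,290:390,::-1],(600,600),interpolation=cv2.INTER_CUBIC)
cv2.imwrite("pics/g2.png",B)
o=manip.get_obs(); print(o["tcp_pos"],o["force"],o["t"],o["joint_positions"])
for q in(s,p):
  for d in cut_out(q,"bottle"):
    m=d["region"];r,c=np.nonzero(m); print(d["pixel"],d["confidence"],m.sum(),c.min(),c.max(),r.min(),r.max())
E
```

```text
[553.61044552 -56.33353845 317.04368763] [ 0.19271298 -0.02504925 -3.33853717] 9.85 [ -3.42788904  28.94665991   6.21582226 118.22544415  -5.56780421
  33.10440904  63.48059762]
[354.3, 243.9] 0.83 359 346 362 228 255
[248.2, 277.6] 0.7 408 239 259 262 289
[334.6, 190.8] 0.59 322 328 343 173 201
[369.2, 150.7] 0.39 523 351 394 134 162
[231.3, 168.5] 0.82 331 224 244 157 178
[305.9, 244.8] 0.58 185 296 311 237 254
```

View pics/g2.png

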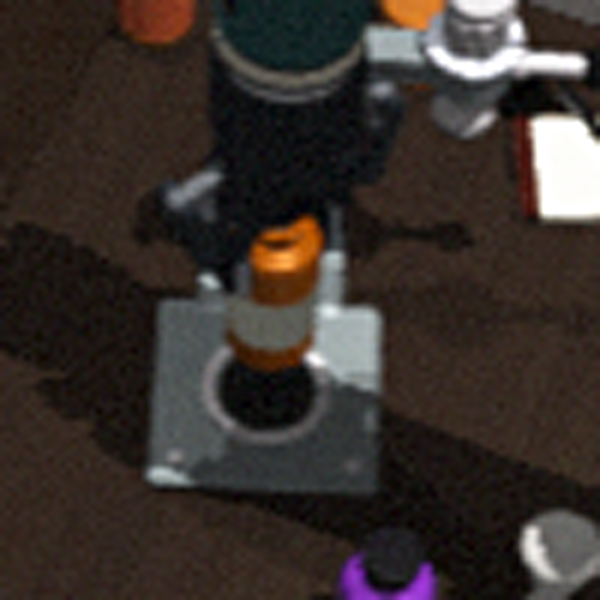

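```bash
python3 - <<'E'
from h import *
s=imaging.camera("scene"); 
d=[d for d in cut_out(s,"bottle") if np.hypot(*(np.array(d["pixel"])-(334.6,190)))<8][0]
m=d["region"]; m2=m.astype(float)
z0=manip.get_obs()["tcp_pos"][2]-240
f=lambda q:(np.array(q)+.5)/6-.5+np.array([290,140])
print("ring scene",at(s,f((266,390)),17), "earlier",at(s,(np.array((178,447))+.5)/6-.5+[305,130],17))
# fit only rows>=185
def cost(v,z):
    S=sil(s,v[0],v[1],z,PROF[:2])[184:]; M=m2[184:]; return 1-np.minimum(S,M).sum()/np.maximum(S,M).sum()
for z in(z0-3,z0,z0+3):
    r=minimize(cost,(552,-58),args=(z,),method="Nelder-Mead",options=dict(initial_simplex=[(552,-58),(558,-58),(552,-52)])); print(z,r.x,r.fun)
for dz in(0,): print("foot edge",proj(s,(552,-58,z0)))
for r in range(184,203): 
    c=np.nonzero(m[r])[0]; print(r,c.min() if len(c) else None,c.max() if len(c) else None,end="; ")
E
```

```text
ring scene [552.78021113 -60.78399142  17.        ] earlier [552.49068524 -63.1214804   17.        ]
74.10826544461014 [550.67579913 -62.20629418] 0.11607753705815282
77.10826544461014 [550.37921906 -60.12549973] 0.1154456792923565
80.10826544461014 [549.86948633 -58.42210674] 0.11323328785811737
foot edge [334.37979303 195.61492776]
184 332 344; 185 332 344; 186 332 344; 187 331 344; 188 331 344; 189 330 344; 190 329 343; 191 328 343; 192 328 343; 193 328 343; 194 328 343; 195 328 342; 196 328 342; 197 328 342; 198 328 341; 199 329 341; 200 330 340; 201 331 338; 202 None None;
```

Emit:
send_rows:
  steps: [0.007, -0.014, 0, 0, 0, 0, -0.2, 0, 0, -0.03, 0, 0, 0, -0.2, 0, 0, -0.04, 0, 0, 0, -0.2, 0, 0, -0.04, 0, 0, 0, -0.2, 0, 0, -0.04, 0, 0, 0, -0.2, 0, 0, -0.04, 0, 0, 0, -0.2, 0, 0, -0.04, 0, 0, 0, -0.2, 0, 0, -0.025, 0, 0, 0, -0.2, 0, 0, -0.015, 0, 0, 0, -0.2, 0, 0, 0, 0, 0, 0, -0.2]

```text
t: 11.3
tcp_pos: [555.0, -60.0, 263.0]
tool_rot: [[-0.836, 0.549, -0.0], [0.549, 0.836, 0.0], [0.0, -0.0, -1.0]]
force: [0.4, 0.2, -3.1]
finger_gap: 48.6
```

```bash
python3 - <<'E'
from h import *
s=imaging.camera("scene")
B=cv2.resize(s["frame"][160:225,300:370,::-1],(646,600),interpolation=cv2.INTER_CUBIC)
cv2.imwrite("pics/g3.png",B)
o=manip.get_obs(); print(o["tcp_pos"],o["force"],o["t"])
E
```

```text
[555.053425   -60.04856908 263.18415669] [-0.37875084 -0.00556863 -3.27789185] 11.35
```

View pics/g3.png

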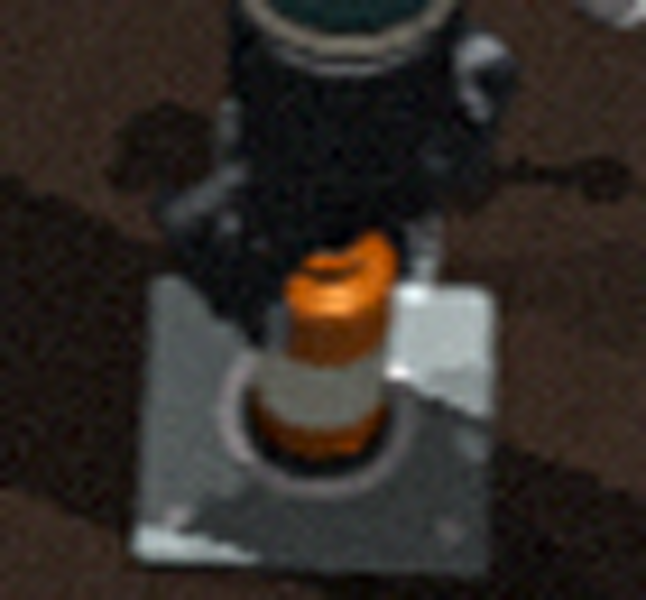

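The picture shows the foot (centre near (320,440)) just above the ring opening (centre near (315,415)), about 1.5 mm off to the image's right. I'll trim that and lower slowly.

Emit:
send_rows:
  steps: [0.006, 0.002, 0, 0, 0, 0, -0.2, 0, 0, -0.006, 0, 0, 0, -0.2, 0, 0, -0.006, 0, 0, 0, -0.2, 0, 0, -0.006, 0, 0, 0, -0.2, 0, 0, -0.006, 0, 0, 0, -0.2, 0, 0, -0.006, 0, 0, 0, -0.2, 0, 0, -0.005, 0, 0, 0, -0.2, 0, 0, -0.004, 0, 0, 0, -0.2, 0, 0, -0.002, 0, 0, 0, -0.2, 0, 0, 0, 0, 0, 0, -0.2]

```text
t: 12.6
tcp_pos: [556.2, -59.7, 254.9]
tool_rot: [[-0.836, 0.549, 0.0], [0.549, 0.836, -0.0], [-0.0, 0.0, -1.0]]
force: [1.2, 0.0, -3.7]
finger_gap: 48.6
```

Emit:
send_rows:
  steps: [0, 0, -0.002, 0, 0, 0, -0.2, 0, 0, -0.002, 0, 0, 0, -0.2, 0, 0, -0.002, 0, 0, 0, -0.2, 0, 0, 0, 0, 0, 0, -0.2, 0, 0, 0, 0, 0, 0, -0.2, 0, 0, 0, 0, 0, 0, -0.2, 0, 0, 0, 0, 0, 0, -0.2, 0, 0, 0, 0, 0, 0, -0.2, 0, 0, 0, 0, 0, 0, -0.2, 0, 0, 0, 0, 0, 0, -0.2]

```text
t: 13.85
tcp_pos: [556.3, -59.7, 254.0]
tool_rot: [[-0.836, 0.549, 0.0], [0.549, 0.836, -0.0], [-0.0, 0.0, -1.0]]
force: [-1.6, 0.2, 5.3]
finger_gap: 48.4
```

Foot contact is confirmed: the force went from -3.3 to +5.3 N at the expected height. I'll release and rise.

Emit:
send_rows:
  steps: [0, 0, 0.001, 0, 0, 0, 0.14, 0, 0, 0, 0, 0, 0, 0.2, 0, 0, 0, 0, 0, 0, 0.3, 0, 0, 0, 0, 0, 0, 0.45, 0, 0, 0, 0, 0, 0, 0.6, 0, 0, 0.01, 0, 0, 0, 0.7, 0, 0, 0.05, 0, 0, 0, 0.7, 0, 0, 0.1, 0, 0, 0, 0.7, 0, 0, 0.15, 0, 0, 0, 0.7, 0, 0, 0.2, 0, 0, 0, 0.7]

```text
t: 15.1
tcp_pos: [555.7, -59.6, 356.9]
tool_rot: [[-0.836, 0.549, -0.001], [0.549, 0.836, 0.0], [0.001, -0.001, -1.0]]
force: [0.1, -0.4, 0.3]
finger_gap: 72.8
```

Emit:
send_rows:
  steps: [0, 0, 0.22, 0, 0, 0.0574, -0.5, 0, 0, 0.22, 0, 0, 0.0574, -1, -0.0897, -0.1833, 0, 0, 0, 0.0574, -1, -0.0897, -0.1833, 0, 0, 0, 0.0574, -1, -0.0897, -0.1833, 0, 0, 0, 0.0574, -1, -0.0897, -0.1833, 0, 0, 0, 0.0574, -1, -0.0897, -0.1833, 0, 0, 0, 0.0574, -1, 0, 0, 0, 0, 0, 0.0574, -1, 0, 0, -0.1, 0, 0, 0.0574, -1, 0, 0, -0.1, 0, 0, 0.0574, -1]

```text
t: 16.35
tcp_pos: [466.2, -243.2, 404.5]
tool_rot: [[-0.948, -0.317, 0.002], [-0.317, 0.948, -0.001], [-0.001, -0.001, -1.0]]
force: [-0.8, -0.3, 0.1]
finger_gap: 0.2
```

```bash
python3 - <<'E'
from h import *
s=imaging.camera("scene");p=imaging.camera("top")
B=cv2.resize(s["frame"][130:230,300:400,::-1],(400,400),interpolation=cv2.INTER_CUBIC)
A=cv2.resize(p["frame"][170:270,330:430,::-1],(400,400),interpolation=cv2.INTER_CUBIC)
cv2.imwrite("pics/g4.png",np.hstack([B,A]))
o=manip.get_obs(); print(o["tcp_pos"],o["force"],o["t"],o["joint_positions"])
E
```

```text
[ 465.37389458 -242.67703219  402.78164316] [0.08335888 0.00782426 0.13262621] 16.45 [ 22.8204282   19.74072702  -0.28637819 117.9291422    0.13548234
  42.54553954 130.80570602]
```

View pics/g4.png

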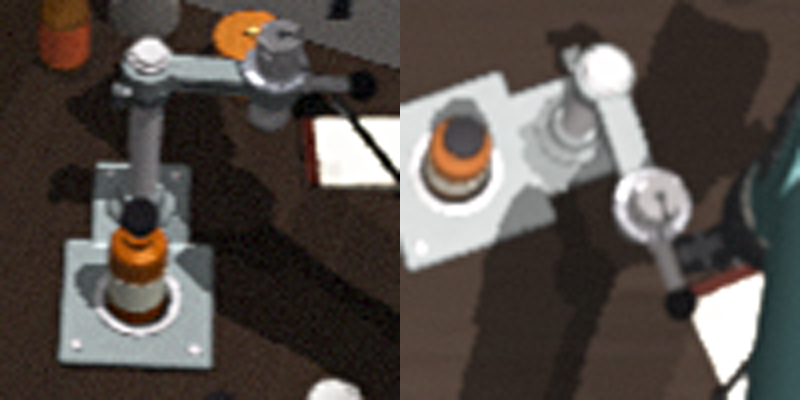

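Emit:
send_rows:
  steps: [0, 0, -0.05, 0, 0, 0, -1, 0, 0, -0.05, 0, 0, 0, -1, 0, 0, -0.05, 0, 0, 0, -1, 0, 0, -0.05, 0, 0, 0, -1, 0, 0, -0.015, 0, 0, 0, -1, 0, 0, 0, 0, 0, 0, -1, -0.0079, 0.0237, 0, 0, 0, 0, -1, -0.0079, 0.0237, 0, 0, 0, 0, -1, -0.0079, 0.0237, 0, 0, 0, 0, -1, 0, 0, 0, 0, 0, 0, -1]

```text
t: 17.7
tcp_pos: [461.6, -228.1, 361.0]
tool_rot: [[-0.949, -0.316, -0.0], [-0.316, 0.949, 0.0], [-0.0, 0.0, -1.0]]
force: [0.9, 0.2, 0.3]
finger_gap: -0.2
```

```bash
cat > arc.py <<'E'
from h import *
import sys
o=manip.get_obs(); tcp=o["tcp_pos"][:2]
post=np.array([588.5,-154.7])
def P(th,d,r=144):
    t=np.radians(th); return post+r*np.array([np.cos(t),np.sin(t)])-d*np.array([np.sin(t),-np.cos(t)])
def rows(ths,ds,cur,y0):
    out=[]
    for th,d in zip(ths,ds):
        n=P(th,d); out.append(np.r_[(n-cur)/200,0,0,0,(th-90-y0)/90,-1]); cur=n; y0=th-90
    for r in out: print([round(float(x),4) for x in r])
E
python3 - <<'E'
from arc import *
y0=np.degrees(np.arctan2(o["tool_rot"][1][1],o["tool_rot"][0][1])); print(tcp,y0,P(198.4,30))
rows([198.4]+[198.4-4.5*k for k in range(1,10)],[20.5]*10,tcp,y0)
print(); rows([157.9-4.2*k for k in range(1,11)],[20.5]*10,P(157.9,20.5),67.9)
E
```

```text
[ 461.56976529 -228.09412037] 108.42839002474658 [ 461.33132543 -228.61974167]
[-0.0162, 0.0424, 0.0, 0.0, 0.0, -0.0003, -1.0]
[-0.0235, 0.0521, 0.0, 0.0, 0.0, -0.05, -1.0]
[-0.0193, 0.0537, 0.0, 0.0, 0.0, -0.05, -1.0]
[-0.015, 0.0551, 0.0, 0.0, 0.0, -0.05, -1.0]
[-0.0107, 0.0561, 0.0, 0.0, 0.0, -0.05, -1.0]
[-0.0062, 0.0568, 0.0, 0.0, 0.0, -0.05, -1.0]
[-0.0017, 0.0571, 0.0, 0.0, 0.0, -0.05, -1.0]
[0.0027, 0.057, 0.0, 0.0, 0.0, -0.05, -1.0]
[0.0072, 0.0566, 0.0, 0.0, 0.0, -0.05, -1.0]
[0.0116, 0.0559, 0.0, 0.0, 0.0, -0.05, -1.0]

[0.0148, 0.0512, 0.0, 0.0, 0.0, -0.0467, -1.0]
[0.0185, 0.05, 0.0, 0.0, 0.0, -0.0467, -1.0]
[0.0221, 0.0485, 0.0, 0.0, 0.0, -0.0467, -1.0]
[0.0256, 0.0468, 0.0, 0.0, 0.0, -0.0467, -1.0]
[0.0289, 0.0448, 0.0, 0.0, 0.0, -0.0467, -1.0]
[0.0321, 0.0425, 0.0, 0.0, 0.0, -0.0467, -1.0]
[0.0352, 0.04, 0.0, 0.0, 0.0, -0.0467, -1.0]
[0.038, 0.0374, 0.0, 0.0, 0.0, -0.0467, -1.0]
[0.0406, 0.0345, 0.0, 0.0, 0.0, -0.0467, -1.0]
[0.0431, 0.0314, 0.0, 0.0, 0.0, -0.0467, -1.0]
```

Emit:
send_rows:
  steps: [-0.0162, 0.0424, 0, 0, 0, 0, -1, -0.0235, 0.0521, 0, 0, 0, -0.05, -1, -0.0193, 0.0537, 0, 0, 0, -0.05, -1, -0.015, 0.0551, 0, 0, 0, -0.05, -1, -0.0107, 0.0561, 0, 0, 0, -0.05, -1, -0.0062, 0.0568, 0, 0, 0, -0.05, -1, -0.0017, 0.0571, 0, 0, 0, -0.05, -1, 0.0027, 0.057, 0, 0, 0, -0.05, -1, 0.0072, 0.0566, 0, 0, 0, -0.05, -1, 0.0116, 0.0559, 0, 0, 0, -0.05, -1]

```text
t: 18.95
tcp_pos: [447.0, -120.4, 361.0]
tool_rot: [[-0.925, 0.38, -0.0], [0.38, 0.925, -0.001], [0.0, -0.001, -1.0]]
force: [-0.2, -2.3, 0.2]
finger_gap: 0.1
```

Emit:
send_rows:
  steps: [0.0148, 0.0512, 0, 0, 0, -0.0467, -1, 0.0185, 0.05, 0, 0, 0, -0.0467, -1, 0.0221, 0.0485, 0, 0, 0, -0.0467, -1, 0.0256, 0.0468, 0, 0, 0, -0.0467, -1, 0.0289, 0.0448, 0, 0, 0, -0.0467, -1, 0.0321, 0.0425, 0, 0, 0, -0.0467, -1, 0.0352, 0.04, 0, 0, 0, -0.0467, -1, 0.038, 0.0374, 0, 0, 0, -0.0467, -1, 0.0406, 0.0345, 0, 0, 0, -0.0467, -1, 0, 0, 0, 0, 0, 0, -1]

```text
t: 20.2
tcp_pos: [498.6, -40.1, 360.8]
tool_rot: [[-0.503, 0.864, -0.0], [0.864, 0.503, 0.0], [0.0, -0.0, -1.0]]
force: [-0.5, 0.5, -0.6]
finger_gap: -0.3
```

```bash
python3 - <<'E'
from arc import *
y0=np.degrees(np.arctan2(o["tool_rot"][1][1],o["tool_rot"][0][1])); print(tcp,y0,o["force"],o["t"]);th=y0+90; print(P(th,20.5))
rows([th-1.5*k for k in range(1,7)],[20.5]*6,tcp,y0)
E
```

```text
[498.61238115 -40.13340756] 30.179455735069705 [-0.45911892  0.5412261  -0.56009469] 20.2
[498.38842797 -40.52401922]
[0.014, 0.0096, 0.0, 0.0, 0.0, -0.0167, -1.0]
[0.0154, 0.0112, 0.0, 0.0, 0.0, -0.0167, -1.0]
[0.0157, 0.0108, 0.0, 0.0, 0.0, -0.0167, -1.0]
[0.016, 0.0104, 0.0, 0.0, 0.0, -0.0167, -1.0]
[0.0162, 0.01, 0.0, 0.0, 0.0, -0.0167, -1.0]
[0.0165, 0.0095, 0.0, 0.0, 0.0, -0.0167, -1.0]
```

Emit:
send_rows:
  steps: [0.014, 0.0096, 0, 0, 0, -0.0167, -1, 0.0154, 0.0112, 0, 0, 0, -0.0167, -1, 0.0157, 0.0108, 0, 0, 0, -0.0167, -1, 0.016, 0.0104, 0, 0, 0, -0.0167, -1, 0.0162, 0.01, 0, 0, 0, -0.0167, -1, 0.008, 0.005, 0, 0, 0, -0.0083, -1, 0.004, 0.0023, 0, 0, 0, 0, -1, 0.004, 0.0023, 0, 0, 0, 0, -1, 0.004, 0.0023, 0, 0, 0, 0, -1, 0.004, 0.0023, 0, 0, 0, 0, -1]

```text
t: 21.45
tcp_pos: [518.9, -27.9, 360.9]
tool_rot: [[-0.371, 0.929, 0.0], [0.929, 0.371, -0.0], [-0.0, -0.0, -1.0]]
force: [-1.8, -0.3, -0.6]
finger_gap: -0.1
```

Emit:
send_rows:
  steps: [0.004, 0.0016, 0, 0, 0, 0, -1, 0.004, 0.0016, 0, 0, 0, 0, -1, 0.003, 0.0012, 0, 0, 0, 0, -1, 0.003, 0.0012, 0, 0, 0, 0, -1, 0, 0, 0, 0, 0, 0, -1, 0, 0, 0, 0, 0, 0, -1, 0, 0, 0, 0, 0, 0, -1, 0, 0, 0, 0, 0, 0, -1, 0, 0, 0, 0, 0, 0, -1, 0, 0, 0, 0, 0, 0, -1]

```text
t: 22.7
tcp_pos: [521.8, -26.7, 361.0]
tool_rot: [[-0.371, 0.929, 0.0], [0.929, 0.371, -0.0], [-0.0, 0.0, -1.0]]
force: [-2.4, -0.4, -1.0]
finger_gap: 0.3
```

Emit:
send_rows:
  steps: [0.003, 0.0012, 0, 0, 0, 0, -1, 0.003, 0.0012, 0, 0, 0, 0, -1, 0.003, 0.0012, 0, 0, 0, 0, -1, 0.003, 0.0012, 0, 0, 0, 0, -1, 0, 0, 0, 0, 0, 0, -1, 0, 0, 0, 0, 0, 0, -1, 0, 0, 0, 0, 0, 0, -1, 0, 0, 0, 0, 0, 0, -1, 0, 0, 0, 0, 0, 0, -1, 0, 0, 0, 0, 0, 0, -1]

```text
t: 23.95
tcp_pos: [523.8, -25.9, 360.8]
tool_rot: [[-0.371, 0.929, -0.001], [0.929, 0.371, -0.0], [0.0, -0.001, -1.0]]
force: [-4.1, -2.3, 1.8]
finger_gap: -0.2
```

Emit:
send_rows:
  steps: [0.004, 0.0016, 0, 0, 0, 0, -1, 0.004, 0.0016, 0, 0, 0, 0, -1, 0.003, 0.0012, 0, 0, 0, 0, -1, 0, 0, 0, 0, 0, 0, -1, 0, 0, 0, 0, 0, 0, -1, 0, 0, 0, 0, 0, 0, -1, 0, 0, 0, 0, 0, 0, -1, 0, 0, 0, 0, 0, 0, -1, 0, 0, 0, 0, 0, 0, -1, 0, 0, 0, 0, 0, 0, -1]

```text
t: 25.2
tcp_pos: [524.7, -25.8, 360.7]
tool_rot: [[-0.37, 0.929, -0.005], [0.929, 0.37, -0.0], [0.001, -0.005, -1.0]]
force: [-8.3, -3.3, 5.1]
finger_gap: 0.2
```

Emit:
send_rows:
  steps: [-0.03, -0.012, 0, 0, 0, 0, -1, -0.04, -0.016, 0, 0, 0, 0, -1, -0.04, -0.016, 0.05, 0, 0, 0.05, -1, 0, 0, 0.15, 0, 0, 0.11, -1, 0, 0, 0.25, 0, 0, 0.11, -1, -0.05, -0.15, 0, 0, 0, 0.11, -1, -0.08, -0.25, 0, 0, 0, 0.11, -1, -0.08, -0.25, 0, 0, 0, 0.11, -1, -0.08, -0.25, 0, 0, 0, 0.11, -1, -0.05, -0.1, 0, 0, 0, 0.11, -1]

```text
t: 26.45
tcp_pos: [435.8, -236.2, 451.6]
tool_rot: [[-0.995, -0.097, 0.003], [-0.097, 0.995, -0.002], [-0.003, -0.002, -1.0]]
force: [-0.5, 1.0, 0.0]
finger_gap: 0.0
```

```bash
python3 - <<'E'
from h import *
s=imaging.camera("scene");p=imaging.camera("top")
B=cv2.resize(s["frame"][145:220,305:380,::-1],(400,400),interpolation=cv2.INTER_CUBIC)
A=cv2.resize(p["frame"][170:245,312:387,::-1],(400,400),interpolation=cv2.INTER_CUBIC)
cv2.imwrite("pics/g5.png",np.hstack([B,A]))
o=manip.get_obs(); print(o["tcp_pos"],o["force"],o["t"],o["joint_positions"])
for n,X in(("disc",(554.3,-60.7,216)),("thimtop",(554.3,-60.7,252)),("ball",(588.5-170*.342,-154.7+170*.94,198)),("post",(588.5,-154.7,224)),("bottlefoot",(554.3,-60.7,14))):
    print(n,"scene",((proj(s,X)-[305,145]+.5)*400/75-.5).round(),"top",((proj(p,X)-[312,170]+.5)*400/75-.5+[400,0]).round())
E
```

```text
[ 435.47864552 -235.82906997  451.39418557] [-0.48123481  0.65698506 -0.91339711] 26.55 [ 11.75782752  14.07894419  13.87453662 118.95993025  -4.51539311
  47.29196976 123.42591292]
disc scene [165. 131.] top [592. 160.]
thimtop scene [167.  91.] top [597. 145.]
ball scene [159. 252.] top [465. 209.]
post scene [171. -13.] top [773.  96.]
bottlefoot scene [154. 322.] top [570. 230.]
```

View pics/g5.png

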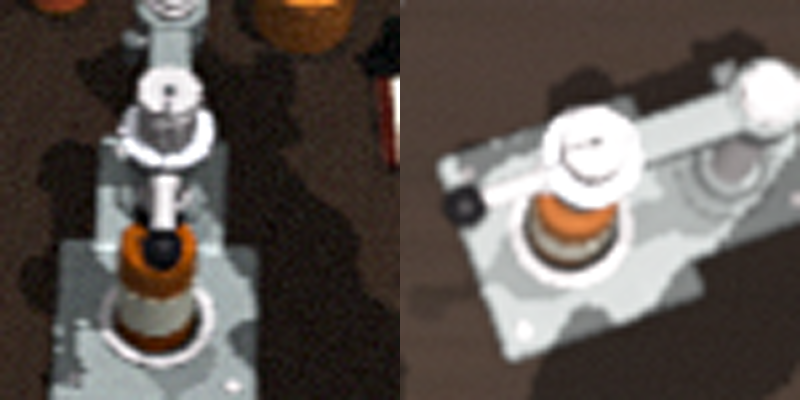

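Emit:
send_rows:
  steps: [0.06, 0.0845, 0, 0, 0, 0.1, 0, 0.12, 0.1745, 0, 0, 0, 0.1, 0.45, 0.12, 0.1745, 0, 0, 0, 0.1, 0.45, 0.12, 0.1745, 0, 0, 0, 0.1, 0.45, 0.12, 0.1745, 0, 0, 0, 0.1, 0.45, 0.06, 0.09, 0, 0, 0, 0.1, 0.45, 0, 0, 0, 0, 0, 0, 0.45, 0, 0, 0, 0, 0, 0, 0.45, 0, 0, -0.05, 0, 0, 0, 0.45, 0, 0, -0.05, 0, 0, 0, 0.45]

```text
t: 27.8
tcp_pos: [555.9, -59.5, 430.2]
tool_rot: [[-0.51, -0.86, -0.0], [-0.86, 0.51, -0.0], [0.001, 0.0, -1.0]]
force: [0.1, 0.1, 0.1]
finger_gap: 61.8
```

```bash
python3 - <<'E'
from h import *
o=manip.get_obs(); print(o["tcp_pos"],o["t"],o["joint_positions"],o["tool_rot"][:2].round(3),o["wrist_torque"],o["force"])
E
```

```text
[555.91597339 -59.4849878  430.15215159] 27.8 [  2.81559282  20.2152585   -1.75801293 112.33503826   0.85037287
  47.48772449 149.92072732] [[-0.51 -0.86 -0.  ]
 [-0.86  0.51 -0.  ]] [ 0.02386205  0.02262777 -0.0054775 ] [0.07845937 0.10733703 0.12975968]
```

Emit:
send_rows:
  steps: [-0.002, -0.009, -0.0475, 0, 0, 0, 0.45, 0, 0, -0.0475, 0, 0, 0, 0.45, 0, 0, -0.0475, 0, 0, 0, 0.45, 0, 0, -0.0475, 0, 0, 0, 0.45, 0, 0, 0, 0, 0, 0, 0.2, 0, 0, 0, 0, 0, 0, 0, 0, 0, 0, 0, 0, 0, -0.2, 0, 0, 0, 0, 0, 0, -0.4, 0, 0, 0, 0, 0, 0, -0.4, 0, 0, 0, 0, 0, 0, -0.4]
  force: 40

```text
t: 29.05
tcp_pos: [556.6, -60.6, 393.5]
tool_rot: [[-0.508, -0.861, 0.002], [-0.861, 0.508, -0.0], [-0.001, -0.002, -1.0]]
force: [1.4, -1.2, 2.9]
finger_gap: 35.1
```

```bash
cat > st.py <<'E'
from h import *
o=manip.get_obs(); R=o["tool_rot"]; print(o["tcp_pos"].round(2) if hasattr(o["tcp_pos"],"round") else o["tcp_pos"],"t",o["t"],"j7",round(o["joint_positions"][6],1),"yaw",round(float(np.degrees(np.arctan2(R[1][1],R[0][1]))),2),"tau",np.round(o["wrist_torque"],3),"F",np.round(o["force"],1),"gap",round(o["finger_gap"],1),"jaw-F",round(float(np.dot(o["force"],np.array(R)[:,1])),1))
E
python3 st.py
```

```text
[556.55 -60.58 393.49] t 29.05 j7 150.0 yaw 149.47 tau [-0.16  -0.094  0.051] F [ 1.4 -1.2  2.9] gap 35.1 jaw-F -1.8
```

Emit:
send_rows:
  steps: [0, 0, 0, 0, 0, -0.05, -0.4, 0, 0, 0, 0, 0, -0.09, -0.4, 0, 0, 0, 0, 0, -0.09, -0.4, 0, 0, 0, 0, 0, -0.09, -0.4, 0, 0, 0, 0, 0, -0.09, -0.4, 0, 0, 0, 0, 0, -0.09, -0.4, 0, 0, 0, 0, 0, -0.09, -0.4, 0, 0, 0, 0, 0, -0.09, -0.4, 0, 0, 0, 0, 0, -0.09, -0.4, 0, 0, 0, 0, 0, -0.05, -0.4]

```text
t: 30.3
tcp_pos: [556.6, -60.5, 393.5]
tool_rot: [[-0.968, 0.25, 0.002], [0.25, 0.968, -0.001], [-0.002, -0.0, -1.0]]
force: [0.1, -0.9, 4.1]
finger_gap: 35.0
```

```bash
python3 st.py
```

```text
[556.57 -60.52 393.51] t 30.3 j7 87.7 yaw 75.55 tau [-0.212 -0.157  0.139] F [ 0.1 -0.9  4.1] gap 35.0 jaw-F -0.8
```

Emit:
send_rows:
  steps: [0, 0, 0, 0, 0, -0.05, -0.4, 0, 0, 0, 0, 0, -0.06, -0.4, 0, 0, 0, 0, 0, -0.06, -0.4, 0, 0, 0, 0, 0, -0.06, -0.4, 0, 0, 0, 0, 0, -0.06, -0.4, 0, 0, 0, 0, 0, -0.06, -0.4, 0, 0, 0, 0, 0, -0.06, -0.4, 0, 0, 0, 0, 0, -0.06, -0.4, 0, 0, 0, 0, 0, -0.06, -0.4, 0, 0, 0, 0, 0, -0.06, -0.4]

```text
t: 31.55
tcp_pos: [556.6, -60.6, 393.5]
tool_rot: [[-0.382, 0.924, 0.002], [0.924, 0.382, -0.0], [-0.001, 0.001, -1.0]]
force: [1.2, -1.8, 4.0]
finger_gap: 35.2
```

```bash
python3 st.py
```

```text
[556.59 -60.59 393.53] t 31.55 j7 44.2 yaw 22.44 tau [-0.152 -0.075  0.103] F [ 1.2 -1.8  4. ] gap 35.2 jaw-F 0.4
```

Emit:
send_rows:
  steps: [0, 0, 0, 0, 0, -0.0222, -0.4, 0, 0, 0, 0, 0, -0.0222, -0.4, 0, 0, 0, 0, 0, -0.0222, -0.4, 0, 0, 0, 0, 0, -0.0222, -0.4, 0, 0, 0, 0, 0, -0.0222, -0.4, 0, 0, 0, 0, 0, -0.0222, -0.4, 0, 0, 0, 0, 0, -0.0222, -0.4, 0, 0, 0, 0, 0, -0.0222, -0.4, 0, 0, 0, 0, 0, -0.0222, -0.4, 0, 0, 0, 0, 0, -0.0222, -0.4]

```text
t: 32.8
tcp_pos: [556.6, -60.6, 393.5]
tool_rot: [[-0.045, 0.999, 0.002], [0.999, 0.045, -0.0], [-0.0, 0.002, -1.0]]
force: [0.8, -0.8, 4.5]
finger_gap: 34.9
```

```bash
python3 st.py
```

```text
[556.57 -60.6  393.51] t 32.8 j7 28.3 yaw 2.6 tau [-0.181 -0.172  0.106] F [ 0.8 -0.8  4.5] gap 34.9 jaw-F 0.7
```

Emit:
send_rows:
  steps: [0, 0, 0, 0, 0, -0.0222, -0.4, 0, 0, 0, 0, 0, -0.0222, -0.4, 0, 0, 0, 0, 0, -0.0222, -0.4, 0, 0, 0, 0, 0, -0.0222, -0.4, 0, 0, 0, 0, 0, -0.0222, -0.4, 0, 0, 0, 0, 0, -0.0222, -0.4, 0, 0, 0, 0, 0, -0.0222, -0.4, 0, 0, 0, 0, 0, -0.0222, -0.4, 0, 0, 0, 0, 0, -0.0222, -0.4, 0, 0, 0, 0, 0, -0.0222, -0.4]

```text
t: 34.05
tcp_pos: [556.6, -60.6, 393.5]
tool_rot: [[0.299, 0.954, 0.002], [0.954, -0.299, -0.0], [0.0, 0.002, -1.0]]
force: [0.3, -1.7, 5.0]
finger_gap: 35.0
```

```bash
python3 st.py; python3 - <<'E'
from h import *
s=imaging.camera("scene")
B=cv2.resize(s["frame"][145:210,310:360,::-1],(460,598),interpolation=cv2.INTER_CUBIC)
cv2.imwrite("pics/g6.png",B)
o=manip.get_obs();print(o["wrist_torque"])
E
```

```text
[556.59 -60.61 393.5 ] t 34.05 j7 12.6 yaw -17.39 tau [-0.165 -0.107  0.136] F [ 0.3 -1.7  5. ] gap 35.0 jaw-F 0.7
[-0.1492329  -0.01083812 -0.06326894]
```

View pics/g6.png

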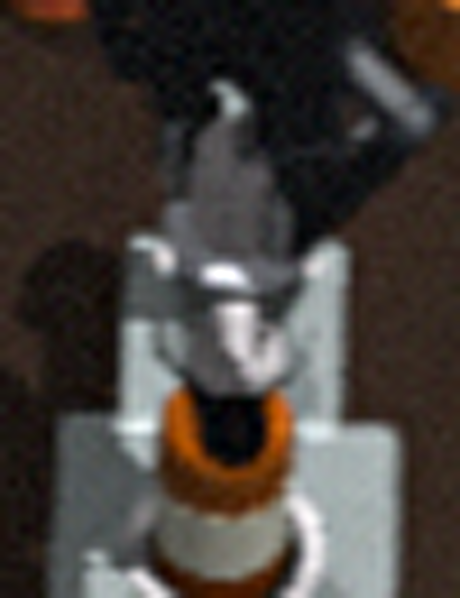

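Emit:
send_rows:
  steps: [0, 0, 0, 0, 0, -0.0185, -0.4, 0, 0, 0, 0, 0, -0.0185, -0.4, 0, 0, 0, 0, 0, -0.0185, -0.4, 0, 0, 0, 0, 0, -0.0185, -0.4, 0, 0, 0, 0, 0, -0.0185, -0.4, 0, 0, 0, 0, 0, -0.0185, -0.4, 0, 0, 0, 0, 0, -0.0185, -0.4, 0, 0, 0, 0, 0, -0.0185, -0.4, 0, 0, 0, 0, 0, -0.0185, -0.4, 0, 0, 0, 0, 0, -0.0185, -0.4]

```text
t: 35.35
tcp_pos: [556.6, -60.6, 393.5]
tool_rot: [[0.56, 0.829, 0.002], [0.829, -0.56, -0.0], [0.001, 0.002, -1.0]]
force: [0.2, -0.0, 4.7]
finger_gap: 35.2
```

```bash
python3 st.py;  python3 - <<'E'
from h import *
print(np.round(manip.get_obs()["joint_efforts"],3))
L=[]
for i in range(3): imaging.camera("scene"); o=manip.get_obs(); L.append(o["wrist_torque"][2])
print(np.round(L,3),np.round(o["joint_efforts"],3))
E
```

```text
[556.61 -60.63 393.51] t 35.35 j7 -0.3 yaw -34.03 tau [-0.182 -0.11   0.158] F [ 0.2 -0.   4.7] gap 35.2 jaw-F 0.2
[-5.0000e-03 -3.5654e+01  7.6180e+00 -1.3519e+01 -1.1900e-01  2.3700e-01
 -1.2000e-02]
[-0.021 -0.075 -0.071] [-3.7500e-01 -3.5442e+01  7.6110e+00 -1.3574e+01 -1.9000e-02  2.3400e-01
  3.6000e-02]
```

Emit:
send_rows:
  steps: [0, 0, 0, 0, 0, -0.0185, -0.4, 0, 0, 0, 0, 0, -0.0185, -0.4, 0, 0, 0, 0, 0, -0.0185, -0.4, 0, 0, 0, 0, 0, -0.0185, -0.4, 0, 0, 0, 0, 0, -0.0185, -0.4, 0, 0, 0, 0, 0, -0.0185, -0.4, 0, 0, 0, 0, 0, -0.0185, -0.4, 0, 0, 0, 0, 0, -0.0185, -0.4, 0, 0, 0, 0, 0, -0.0185, -0.4, 0, 0, 0, 0, 0, -0.0185, -0.4]

```text
t: 36.75
tcp_pos: [556.6, -60.6, 393.5]
tool_rot: [[0.773, 0.634, 0.002], [0.634, -0.773, -0.0], [0.001, 0.001, -1.0]]
force: [0.5, -0.6, 5.8]
finger_gap: 35.3
```

```bash
python3 st.py
```

```text
[556.63 -60.63 393.52] t 36.75 j7 -13.2 yaw -50.65 tau [-0.16  -0.087  0.249] F [ 0.5 -0.6  5.8] gap 35.3 jaw-F 0.8
```

Emit:
send_rows:
  steps: [0, 0, 0, 0, 0, -0.0095, -0.4, 0, 0, 0, 0, 0, -0.0095, -0.4, 0, 0, 0, 0, 0, -0.0095, -0.4, 0, 0, 0, 0, 0, -0.0095, -0.4, 0, 0, 0, 0, 0, -0.0095, -0.4, 0, 0, 0, 0, 0, -0.0095, -0.4, 0, 0, 0, 0, 0, -0.0095, -0.4, 0, 0, 0, 0, 0, -0.0095, -0.4, 0, 0, 0, 0, 0, -0.0095, -0.4, 0, 0, 0, 0, 0, -0.0095, -0.4]

```text
t: 38.0
tcp_pos: [556.6, -60.6, 393.5]
tool_rot: [[0.859, 0.513, 0.002], [0.513, -0.859, -0.0], [0.001, 0.001, -1.0]]
force: [0.2, -1.3, 6.0]
finger_gap: 35.2
```

```bash
python3 st.py
```

```text
[556.64 -60.61 393.54] t 38.0 j7 -19.7 yaw -59.17 tau [-0.14  -0.114  0.214] F [ 0.2 -1.3  6. ] gap 35.2 jaw-F 1.2
```

Two readings in a row at the clutch level (0.249 and 0.214 Nm, up from about 0.14) mean it is slipping. I estimate 0.15–0.45 rad past first slip, so I stop here, release and retreat.

Emit:
send_rows:
  steps: [0, 0, 0, 0, 0, 0, -0.14, 0, 0, 0, 0, 0, 0, 0, 0, 0, 0, 0, 0, 0, 0.2, 0, 0, 0, 0, 0, 0, 0.45, 0, 0, 0, 0, 0, 0, 0.45, 0, 0, 0.05, 0, 0, 0, 0.45, 0, 0, 0.1, 0, 0, 0, 0.45, 0, 0, 0.2, 0, 0, 0, 0.45, -0.05, -0.05, 0.05, 0, 0, 0, 0.45, -0.1, -0.15, 0, 0, 0, 0, 0.45]

```text
t: 39.25
tcp_pos: [526.6, -99.9, 474.3]
tool_rot: [[0.857, 0.515, 0.003], [0.515, -0.857, -0.0], [0.002, 0.001, -1.0]]
force: [-0.4, -1.0, -0.0]
finger_gap: 61.9
```

Emit:
send_rows:
  steps: [-0.12, -0.17, 0, 0, 0, 0.05, 0.45, -0.12, -0.17, 0, 0, 0, 0.05, 0.45, -0.12, -0.17, 0, 0, 0, 0.05, 0.45, -0.12, -0.17, 0, 0, 0, 0.05, 0.45, -0.1, -0.17, 0, 0, 0, 0.05, 0.45, 0, -0.1, 0, 0, 0, 0.05, 0.45, 0, 0, 0, 0, 0, 0, 0.45, 0, 0, 0, 0, 0, 0, 0.45, 0, 0, 0, 0, 0, 0, 0.45, 0, 0, 0, 0, 0, 0, 0.45]

```text
t: 40.5
tcp_pos: [410.5, -289.5, 472.7]
tool_rot: [[0.532, 0.847, -0.0], [0.847, -0.532, 0.0], [0.0, -0.001, -1.0]]
force: [0.9, -0.1, 1.0]
finger_gap: 61.9
```

```bash
python3 st.py;python3 - <<'E'
from h import *
s=imaging.camera("scene");p=imaging.camera("top")
S,T=s["frame"][:,:,::-1],p["frame"][:,:,::-1]
r=lambda a:cv2.resize(a,(400,300),interpolation=cv2.INTER_CUBIC)
B=r(S[150:210,300:380]); A=r(T[180:225,320:380]); C=r(S[120:315,230:490]);D=r(T[182:214,332:374.__int__()+1 if False else 374])
cv2.imwrite("pics/g7.png",np.vstack([np.hstack([B,A]),np.hstack([C,D])]))
E
```

```text
[ 410.53 -289.52  472.73] t 40.5 j7 21.3 yaw -32.15 tau [-0.047 -0.005 -0.021] F [ 0.9 -0.1  1. ] gap 61.9 jaw-F 0.8  File "<stdin>", line 5
    B=r(S[150:210,300:380]); A=r(T[180:225,320:380]); C=r(S[120:315,230:490]);D=r(T[182:214,332:374.__int__()+1 if False else 374])
                                                                                                   ^
SyntaxError: invalid decimal literal
```

```bash
python3 - <<'E'
from h import *
s=imaging.camera("scene");p=imaging.camera("top")
S,T=s["frame"][:,:,::-1],p["frame"][:,:,::-1]
st=lambda a:np.clip((a.astype(float)-110)*1.75,0,255).astype(np.uint8)
r=lambda a:cv2.resize(a,(400,300),interpolation=cv2.INTER_CUBIC)
B=r(S[160:208,305:369]); A=r(T[182:221,327:379]); C=r(S[120:315,230:490]); D=r(st(S[156:177,322:350]))
cv2.imwrite("pics/g7.png",np.vstack([np.hstack([B,A]),np.hstack([C,D])]))
E
```

```text
(no output)
```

View pics/g7.png

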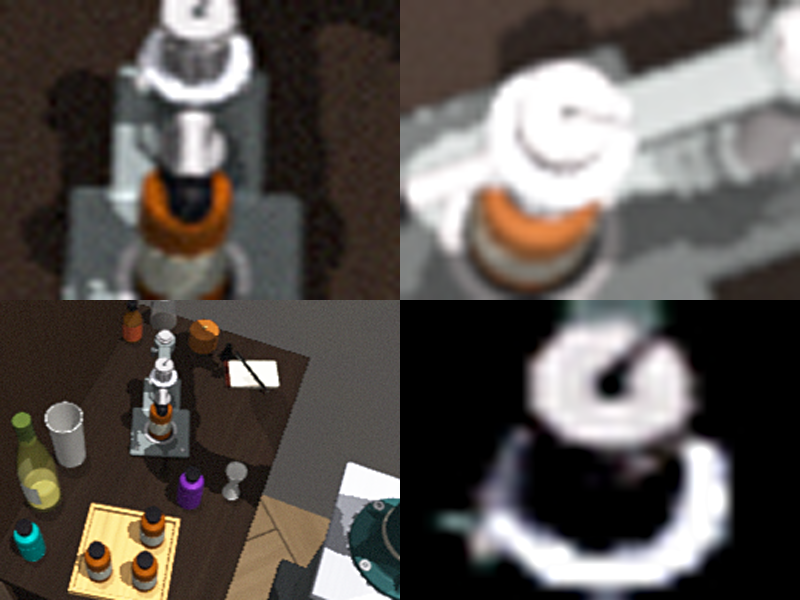

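```bash
python3 -c "
from workcell import manip
print(manip.close_job())"
```

```text
the job is handed in; nothing more can be done
None
```

I handed the job in at about 41 s of the 72 s allowed. The stopper should be pressed home with the bottle clamped, but I inferred that from the wrist torque and could not see it directly.

**What I did**
- **Bottle:** I picked the one with the visible cork band, at the far right of the tray. I set it in the ring with about 9 N of contact force.
- **Press arm:** I pushed the handle round until it met its stop. At that point the force rose to about 9 N and the handle stopped moving.
- **Thimble:** I wound it about 209° clockwise in a single grasp.

**What the last checks showed**
- **Clutch slip:** The torque about the vertical ran at 0.10–0.16 Nm while winding, then read 0.249 and 0.214 Nm. That is the clutch's slip level, so I stopped. I estimate the slip at 0.15–0.45 rad; 209° of winding also matches the 16 mm or so the ram had to travel.
- **Last picture:** The bottle stands upright in the ring with the arm over it. The three sealed bottles and the other bar things in view are standing in place, and the gripper is clear.

**What I couldn't confirm**
- **Slip and stopper by eye:** The disc's line could not be made out and the handle's ball hid the stopper head.
- **Torque readings:** They were noisy, by roughly 0.03 Nm or more.
- **Camera agreement:** The two cameras differed by about 4 mm in x, so I used their average.

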